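# Strap-clamp a tube on the slotted plate

### The job

Set up the tube for drilling on the slotted clamping plate. First lay the tube flat on the plate over the middle slot, lengthwise along it and close up to the stop bar (a gap of up to 10 mm is fine); then stand the screw jack that is as tall as the tube on the middle slot on the other side of the stud; then lower the clamp strap over the stud, in line with the slot, with its bevelled nose on the tube and its tail on the jack so that it lies level; last drop the washer over the stud flat onto the strap, ready for the nut. Leave the two other jacks, the wrench and the spray can where they are.

Things in the scene. Friction and masses are not known exactly. Their poses are not given: they have to be found in the camera images.
- clamp_plate: Fixed plate, x -120..160, y -80..80 mm, top 30 mm above the bench; three 14 mm T-slots along x. Origin: at bench level on the axis of the upright 14 mm stud in the middle slot (y = 0); stud top 120 mm above bench, last 8 mm tapered; 24 mm nut, 8 mm high, at its foot. Stop bar across the plate, 20 mm high, face at x = 112. Tube centre goes to about x = 67, jack to x = -60, strap centre to x = 0.
- tube: Loose piece of dark steel square hollow section, 50 x 50 mm, wall 4 mm, 80 mm long, lying on a side, about 0.46 kg. Origin: centre of its underside; x along its length, z up. Ends are open and alike.
- strap: Loose flat steel clamp strap, 150 mm long (x), 40 mm wide (y), 15 mm thick, about 0.5 kg. A slot 21 mm wide and 70 mm long goes through it at the middle. Origin: centre of its underside; z up. The bevelled nose, whose top slopes down over the last 18 mm to 6 mm thickness, is at +x; the square tail at -x.
- washer: Loose thick steel washer, outer diameter 45 mm, hole 21 mm, 8 mm thick, 75 g, lying flat. Origin: centre of its underside; z up.
- jack_shelf: Fixed low green steel shelf, 260 mm long (y), 96 mm deep (x), open on top. Origin: centre at bench level. Board 40 mm above the bench; round retaining rail along the front (-x) edge, its top 22 mm above the board; end walls and back lip 30 mm above the board. The three jacks stand on it in a row along y, 80 mm apart, in any order.
- jack_low: Loose steel screw jack, 38 mm tall: round body of diameter 40 mm up to 22 mm, then a 20 mm neck, then a flat round pad of diameter 32 mm. Origin: centre of its underside; z up. Stays on the shelf.
- jack_mid: Loose steel screw jack, 50 mm tall, as tall as the tube: round body of diameter 40 mm up to 34 mm, then a 20 mm neck, then a flat round pad of diameter 32 mm, about 0.38 kg. Origin: centre of its underside; z up.
- jack_tall: Loose steel screw jack, 62 mm tall: round body of diameter 40 mm up to 46 mm, then a 20 mm neck, then a flat round pad of diameter 32 mm. Origin: centre of its underside; z up. Stays on the shelf.
- wrench: Loose open-ended wrench, 190 mm long, lying on the bench. Bystander.
- spray_can: Loose red spray can, diameter 52 mm, 150 mm tall, standing on the bench. Origin: centre of its underside. Bystander.
Mind the look-alikes: they are no part of the job. What is shaped like the tube but purple or turquoise is not meant. What is shaped like the strap but orange is not meant.

How it is judged:
On the way, in this order (a step that is already met when the one before it is completed fails the run):
1. the tube lies in its place on the plate, released (x of tube in the frame of clamp_plate between 0.057 and 0.075 m and y of tube in the frame of clamp_plate between -0.012 and 0.012 m and z of tube in the frame of clamp_plate between 0.026 and 0.034 m and angle between the x axis of tube and the x axis of clamp_plate, either way round below 0.14 rad and angle between tube's own z axis and vertical below 0.06 rad and linear speed of tube below 0.02 m/s and angular speed of tube below 0.2 rad/s and contact force between tube and the fingers below 0.05 N), for 0.2 s.
2. the jack of the tube's height stands in its place on the plate, released (x of jack_mid in the frame of clamp_plate between -0.078 and -0.042 m and y of jack_mid in the frame of clamp_plate between -0.012 and 0.012 m and z of jack_mid in the frame of clamp_plate between 0.026 and 0.034 m and angle between each of jack_mid, tube's own z axis and vertical below 0.06 rad and linear speed of jack_mid below 0.02 m/s and angular speed of jack_mid below 0.2 rad/s and contact force between jack_mid and the fingers below 0.05 N and x of tube in the frame of clamp_plate between 0.057 and 0.075 m and y of tube in the frame of clamp_plate between -0.012 and 0.012 m and z of tube in the frame of clamp_plate between 0.026 and 0.034 m and angle between the x axis of tube and the x axis of clamp_plate, either way round below 0.14 rad), for 0.2 s.
3. the strap lies level over the stud on tube and jack, nose on the tube, released (x of strap in the frame of clamp_plate between -0.025 and 0.025 m and y of strap in the frame of clamp_plate between -0.012 and 0.012 m and z of strap in the frame of clamp_plate between 0.076 and 0.084 m and angle between the x axis of each of strap, tube and the x axis of clamp_plate, either way round below 0.14 rad and angle between strap's own z axis and vertical below 0.05 rad and x of tube in the frame of strap above 0.03 m and linear speed of strap below 0.02 m/s and angular speed of strap below 0.2 rad/s and contact force between strap and the fingers below 0.05 N and x of tube in the frame of clamp_plate between 0.057 and 0.075 m and y of tube in the frame of clamp_plate between -0.012 and 0.012 m and z of tube in the frame of clamp_plate between 0.026 and 0.034 m and angle between each of tube, jack_mid's own z axis and vertical below 0.06 rad and x of jack_mid in the frame of clamp_plate between -0.078 and -0.042 m and y of jack_mid in the frame of clamp_plate between -0.012 and 0.012 m and z of jack_mid in the frame of clamp_plate between 0.026 and 0.034 m), for 0.2 s.
4. the washer lies flat on the strap over the stud, released (horizontal distance between washer and clamp_plate below 0.008 m and z of washer in the frame of clamp_plate between 0.091 and 0.099 m and angle between washer's own z axis and vertical below 0.06 rad and linear speed of washer below 0.02 m/s and angular speed of washer below 0.2 rad/s and contact force between washer and the fingers below 0.05 N and x of strap in the frame of clamp_plate between -0.025 and 0.025 m and y of strap in the frame of clamp_plate between -0.012 and 0.012 m and z of strap in the frame of clamp_plate between 0.076 and 0.084 m and angle between the x axis of strap and the x axis of clamp_plate, either way round below 0.14 rad and angle between strap's own z axis and vertical below 0.05 rad and x of tube in the frame of strap above 0.03 m), for 0.2 s.
At the end, for the whole second after the job is handed in: On the middle slot (12 mm, 0.14 rad): tube flat, under 15 mm from the stop bar; 50 mm jack 42 to 78 mm beyond the stud; strap level (0.05 rad) on both, its middle within 25 mm of the stud, nose on tube; washer flat on it round the stud. All released, at rest, the rest left alone (all of step 2 and all of step 4 and linear speed of each of tube, strap below 0.02 m/s and angular speed of each of tube, strap below 0.2 rad/s and contact force between each of tube, strap and the fingers below 0.05 N); the robot touches nothing.
It fails at once if one of the other jacks was moved more than 25 mm (distance of any of jack_low, jack_tall from where it was at the start of the episode above 0.025 m).
It fails at once if the wrench or the spray can was moved more than 30 mm (distance of any of wrench, spray_can from where it was at the start of the episode above 0.03 m).
It also fails if it takes over 128 s, if anything falls off the work surface, if the arm or the gripper's body presses on something with over 40 N, if the wrist force passes 120 N, or if a joint passes its speed limit or range.

### The arm

A 7-joint arm with a two-finger parallel gripper is mounted at the origin on the work surface. World frame = base frame: x ahead of the robot, y to its left, z up, the work surface at z = 0. Lengths are in m, angles in rad, forces in N, time in s.
With the tool pointing down it reaches from about 0.425 to 0.975 m from the base axis. Payload 16.7 kg.
Tool frame: the origin (TCP) lies midway between the tips of the shut fingers; the grasp point (between the pads) lies 19 mm behind it; z points along the fingers, y is the direction in which the jaws open and shut (so a half turn about z gives the same grasp; the last joint's range is limited). The gripper opens to 85 mm and grips with 20 to 120 N. Pads are 22 mm wide; open, the fingers measure 114 mm over their backs; the gripper's body (76 mm by 85 mm) begins 54 mm behind the grasp point. The pads swing forward as they close: fully open they stand 13 mm farther back than shut.
Start: joints at [1.091, 0.426, 0.074, 1.606, -0.034, 1.111, -0.067], TCP at [0.219, -0.639, 0.231] pointing down, gripper open.
Joint ranges: [-2.85, 2.85], [-0.5, 2.14], [-1.23, 1.37], [0.21, 2.46], [-1.02, 4.16], [0.16, 2.05], [-2.73, 2.73]. Speed limits (rad/s): [1.89, 1.89, 2.39, 2.39, 3.01, 3.01, 3.01].

### API

Orientations are given as [roll, pitch, yaw] about the fixed x, y, z axes, in that order (R = Rz(yaw) Ry(pitch) Rx(roll)).
In Python, from workcell import status, optics, ticket gives the robot as it stands.
- The arm moves only by the shell command python3 -m creep 'ROWS' [FORCE]. ROWS is JSON, a list of rows, each a list of 5 numbers: the closure, from 0 (fully open) to 1 (shut), then the shift along the tool's x, y, z scaled (see below), then the turn about the tool's z scaled (see below). In form: [[grip, x, y, z, spin], ...]. A call has 1 to 12 rows; each row is the pose to reach, as a shift and turn from the pose commanded when the call began, along the tool's axes at that moment, turning the shorter way round; what a row does not reach only later rows make up. The controller multiplies each number of a shift by 80 cm and each number of a turn by 2 pi rad. A row lasts 1/10 s, in which the tool goes at most 50 mm and 8.59 degrees, less where a joint would pass 70% of its speed; a pose out of reach is approached as far as the arm can. A call with a number of a shift or a turn outside -1 to 1 is refused whole. A call with a gripper value outside its range is refused whole. The fingers move at their own pace and stop on an object; FORCE is the grip in N (left out, the last holds). Time passes only in rows, so rows that repeat a pose let the fingers close. It gives the time, the measured TCP pose, the force and the opening at its end, in the units of the state.
- status.get_obs(): the state, without advancing time (a new reading comes with each control period).
- optics.snapshot(name): name is "scene" or "top" or "wrist"; returns a dict with "color" (400x640x3 uint8, red, green, blue), "depth" (400x640 float32, m along the optical axis (not along the pixel's ray), 0 where there is no reading), "camera_matrix" (3x3 intrinsics, pixels), "D" ([k1, k2, p1, p2, k3] as OpenCV has them; the pictures are not rectified), "rvec" (rotation vector, rad) and "tvec" (3), from world to camera coordinates, as OpenCV has them. Camera axes: x right, y down, z forward; pixel columns grow to the right and rows downward; lengths in m; the calibration is good to about 2 mm. A picture is of the moment at which its call begins.
- ticket.finish_job(): hands the job in, once; it reports no verdict.
The state is a dict: "clock": time; "q": joint angles; "qd": joint speeds; "joint_efforts": joint torques, N m; "ee_pos": TCP position; "orientation": TCP orientation; "ft_force": force on the tool from outside, world axes, zero at the start; "moment": the same for the moment, N m; "grip_width": finger opening in m.
Only numpy, scipy, OpenCV 4.12 (cv2) and the standard library are available. Lean on these libraries where they do the work, as an engineer would, in place of code of your own. Each camera call takes 0.05 s, during which the arm holds its last target. There are 200 camera calls.

## Working session

There is one attempt and no reset: what is moved stays moved. The work goes in short steps, Python scripts to look and compute and a shell command to move; the robot and the scene stay as the last step left them, time stands still between calls to the robot, and variables do not carry over. Pictures are saved under pics/ and viewed, about 12 in all and at most 16, crops included, and the job is handed in when it is done.

```bash
ls; mkdir -p pics; cat > h.py <<'E'
import numpy as np, cv2
from scipy.spatial.transform import Rotation as R
from workcell import status, optics, ticket
def snap(n,f=None):
    s=optics.snapshot(n)
    if f: cv2.imwrite('pics/'+f,s['color'][:,:,::-1])
    np.savez('last_'+n,**s); return s
def cloud(s):
    K=np.array(s['camera_matrix']);D=np.array(s['D']);h,w=s['depth'].shape
    uv=np.stack(np.meshgrid(np.arange(w),np.arange(h)),-1).reshape(-1,1,2).astype(np.float64)
    n=cv2.undistortPoints(uv,K,D).reshape(h,w,2)
    d=s['depth'].astype(float); c=np.dstack([n*d[...,None],d])
    M=cv2.Rodrigues(np.array(s['rvec'],float))[0]
    P=(c-np.array(s['tvec']).reshape(3))@M
    P[d==0]=np.nan
    return P
def go(dx,dy,dz,dyaw=0):
    "world shift -> tool-axis scaled"
    o=status.get_obs(); Rm=R.from_euler('xyz',o['orientation']).as_matrix()
    print('shift',np.round(Rm.T@[dx,dy,dz]/0.8,4),'spin(world yaw CCW)',np.round(-dyaw/2/np.pi,4))
E
python3 - <<'E'
from h import *
print(status.get_obs())
for n in('scene','top'):
    s=snap(n,n+'0.png');print(n,s['rvec'],s['tvec'])
E
```

```text
pics
{'clock': 0.0, 'q': array([ 1.09152768,  0.4267177 ,  0.07383748,  1.60664644, -0.0340841 ,
        1.11079918, -0.06708357]), 'qd': array([-6.04076943e-05,  4.18022071e-04, -3.74929154e-04,  9.04573857e-04,
        6.14508932e-04, -1.20570528e-04, -1.21457853e-04]), 'joint_efforts': array([-4.43317418e-03, -9.49863553e+01,  3.75764474e+00, -4.63516045e+01,
        1.90673576e-02,  1.00488358e-02, -5.15683973e-05]), 'ee_pos': array([ 0.21841628, -0.63823238,  0.23060235]), 'orientation': array([-3.14028504e+00,  1.04967860e-04,  3.29771557e-01]), 'ft_force': array([-0.1567173 ,  0.01086065,  0.09739646]), 'moment': array([0.0398013 , 0.00038869, 0.02624725]), 'grip_width': 0.08538911363722712}
scene [ 2.20286842  0.93204611 -0.39261676] [-0.3799806 -0.1860497  1.5535508]
top [ 2.15063273 -2.17251306  0.1416403 ] [0.02953695 0.51640716 1.45672115]
```

View pics/scene0.png

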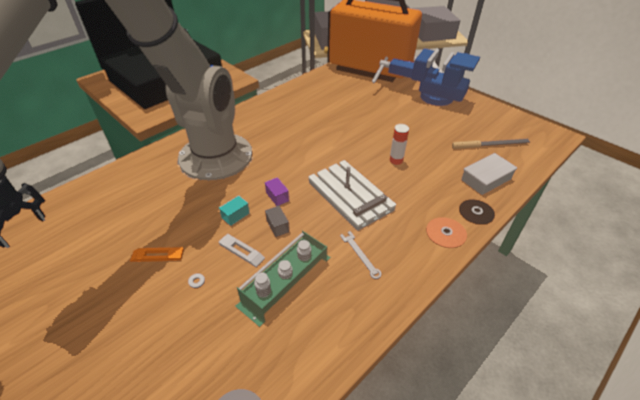

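View pics/top0.png

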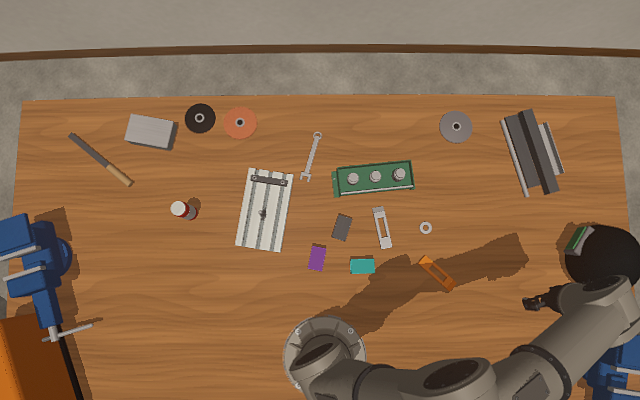

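The top view shows the grey tube at (342,227), strap at (382,227), washer at (426,228), jacks at (353,178), (376,177) and (400,174), and the plate at (264,210) with its stop bar toward the top of the image. The decoys are purple (317,257), turquoise (362,265) and orange (436,272).

```bash
cat > m0.py <<'E'
from h import *
s=snap('top');P=cloud(s);np.set_printoptions(precision=4,suppress=True)
def rect(name,u0,u1,v0,v1,z0,z1,inten=None):
    Q=P[v0:v1,u0:u1];C=s['color'][v0:v1,u0:u1].astype(int)
    m=(Q[...,2]>z0)&(Q[...,2]<z1)
    if inten is not None: m&=inten(C)
    pts=Q[m]
    if len(pts)<5: print(name,'none',len(pts));return
    r=cv2.minAreaRect(pts[:,:2].astype(np.float32)*1000)
    print(name,len(pts),'c',np.array(r[0]),'sz',np.array(r[1]),'ang',round(r[2],1),'z',np.nanmedian(pts[:,2]),'mean',pts[:,:2].mean(0))
rect('tube',325,360,208,245,.035,.07)
rect('strap',368,396,202,252,.008,.025)
rect('washer',415,438,218,240,.004,.02)
rect('shelf',328,418,155,200,.02,.12)
for n,u in(('jA',353),('jB',376),('jC',400)): rect(n,u-11,u+12,163,192,.073,.12)
rect('plate',230,300,160,258,.02,.04)
rect('stop',230,300,160,200,.043,.06)
rect('stud',240,290,190,235,.07,.13)
rect('can',165,205,195,225,.1,.17)
rect('wrench',295,330,125,190,.004,.02)
E
python3 m0.py
```

```text
tube 334 c [445.3089 -63.5026] sz [49.8242 79.7727] ang 71.6 z 0.050953047064658544 mean [ 0.4449 -0.0633]
strap 386 c [ 443.2226 -205.8464] sz [ 80.9182 158.2988] ang 83.9 z 0.015046154728669029 mean [ 0.4434 -0.2091]
washer 145 c [ 441.3027 -369.755 ] sz [80.2478 75.4185] ang 87.7 z 0.0069860162254213485 mean [ 0.4416 -0.3674]
shelf 2208 c [ 618.9412 -183.4795] sz [ 97.6593 262.0681] ang 5.8 z 0.043338903946789506 mean [ 0.6193 -0.1842]
jA 96 c [ 629.7404 -106.221 ] sz [36.8775 68.7054] ang 74.2 z 0.09001933726251828 mean [ 0.6147 -0.1021]
jB 71 c [ 637.9426 -176.8851] sz [63.5587 30.1324] ang 21.4 z 0.07865678797093616 mean [ 0.6251 -0.1819]
jC 115 c [ 635.043  -271.8488] sz [37.0186 65.7588] ang 47.2 z 0.09980935526961814 mean [ 0.6228 -0.2604]
plate 2578 c [513.7031 208.1035] sz [161.5133 281.2349] ang 80.4 z 0.03116846613882862 mean [0.5053 0.2087]
stop 219 c [613.3141 190.2715] sz [129.066   20.7718] ang 80.2 z 0.05182663548630677 mean [0.6131 0.1908]
stud 26 c [492.2462 210.8801] sz [13.9546 12.1542] ang 40.6 z 0.112157148532186 mean [0.4915 0.2097]
can 265 c [504.7248 473.8374] sz [51.5425 51.035 ] ang 74.0 z 0.14945619741776967 mean [0.5029 0.4694]
wrench 582 c [706.3005  35.3224] sz [124.7909 239.7426] ang 89.7 z 0.006290199615792002 mean [0.7029 0.0378]
```

```bash
cat >> h.py <<'E'
def plan(x,y,z,yawdeg):
    o=status.get_obs(); Rm=R.from_euler('xyz',o['orientation']).as_matrix()
    d=np.array([x,y,z])-o['ee_pos']; yaw=np.degrees(np.arctan2(Rm[1,0],Rm[0,0]))
    dy=(yawdeg-yaw+180)%360-180
    print('at',np.round(o['ee_pos'],4),'yaw',round(yaw,2),'shift',np.round(Rm.T@d/0.8,4),'spin',round(-dy/360,4),'rows>=',round(max(np.linalg.norm(d)/.05,abs(dy)/8.59),1))
def rect(P,s,name,u0,u1,v0,v1,z0,z1,f=None):
    Q=P[v0:v1,u0:u1];C=s['color'][v0:v1,u0:u1].astype(int)
    m=(Q[...,2]>z0)&(Q[...,2]<z1)
    if f is not None: m&=f(C)
    m=cv2.morphologyEx(m.astype(np.uint8),cv2.MORPH_OPEN,np.ones((2,2),np.uint8))
    n,l,st,_=cv2.connectedComponentsWithStats(m)
    if n<2: print(name,'none');return
    p=Q[l==1+np.argmax(st[1:,4])]*1000
    r=cv2.minAreaRect(p[:,:2].astype(np.float32))
    print(name,len(p),'c',np.round(r[0],1),'sz',np.round(r[1],1),'ang',round(r[2],1),'z',round(np.median(p[:,2]),1),'mean',np.round(p[:,:2].mean(0),1))
E
python3 - <<'E'
from h import *
s=dict(np.load('last_top.npz'));P=cloud(s)
br=lambda C:(C.min(-1)>115)&(C.max(-1)-C.min(-1)<30)
rect(P,s,'strap',366,398,202,252,.008,.025)
rect(P,s,'strapc',366,398,202,252,-.01,.025,br)
rect(P,s,'washc',415,438,218,240,-.01,.02,br)
for n,u,z in(('jA',353,.09),('jB',376,.078),('jC',400,.102)): rect(P,s,n,u-12,u+13,160,195,z-.008,z+.015)
plan(.445,-.0635,.16,-18.4)
E
```

```text
strap 365 c [ 443.4 -214.1] sz [149.6  44.9] ang 10.6 z nan mean [nan nan]
strapc 329 c [nan nan] sz [0. 0.] ang 0.0 z nan mean [nan nan]
washc 88 c [ 441.  -372.4] sz [42.4 42.2] ang 73.6 z 7.5 mean [ 440.7 -371.1]
jA 68 c [ 611.7 -109.6] sz [25.2 34.9] ang 5.4 z 90.6 mean [ 610.3 -106.8]
jB 68 c [ 620.3 -189.1] sz [26.1 40. ] ang 11.9 z 78.3 mean [ 619.4 -186.7]
jC 73 c [ 624.5 -273.9] sz [29.3 47.6] ang 11.5 z 101.5 mean [ 622.9 -267.7]
at [ 0.2185 -0.6383  0.2308] yaw 18.89 shift [ 0.5006 -0.5881  0.089 ] spin 0.1036 rows>= 12.4
```

```bash
python3 -m creep '[[0,0,0,0,0]]' 40 | tail -5
```

```text
clock: 0.25
ee_pos: [0.2185, -0.6384, 0.231]
orientation: [-3.141, 0.0, 0.33]
ft_force: [-0.3, -0.6, -0.5]
grip_width: 0.0855
```

```bash
python3 -m creep '[[0,0.5,-0.588,0.089,0.1036],[0,0.5,-0.588,0.089,0.1036],[0,0.5,-0.588,0.089,0.1036],[0,0.5,-0.588,0.089,0.1036],[0,0.5,-0.588,0.089,0.1036],[0,0.5,-0.588,0.089,0.1036],[0,0.5,-0.588,0.089,0.1036],[0,0.5,-0.588,0.089,0.1036],[0,0.5,-0.588,0.089,0.1036],[0,0.5,-0.588,0.089,0.1036],[0,0.5,-0.588,0.089,0.1036],[0,0.5,-0.588,0.089,0.1036]]' 40; python3 -c "
from h import *
plan(.445,-.0635,.16,-18.4)"
```

```text
clock: 1.45
ee_pos: [0.435, -0.088, 0.1635]
orientation: [-3.141, -0.001, -0.321]
ft_force: [1.3, -1.0, 0.5]
grip_width: 0.0854
at [ 0.435  -0.088   0.1635] yaw -18.42 shift [ 0.0022 -0.033   0.0043] spin -0.0001 rows>= 0.5
```

```bash
python3 -m creep '[[0,0,-0.025,0.004,0],[0,0,-0.025,0.004,0],[0,0,-0.025,0.004,0],[0,0,-0.025,0.004,0]]' ; python3 - <<'E'
from h import *
s=snap('wrist','w1.png');P=cloud(s)
rect(P,s,'tube',0,640,0,400,.042,.06)
plan(.445,-.0635,.012,-18.4)
E
```

```text
clock: 1.85
ee_pos: [0.4405, -0.072, 0.1602]
orientation: [3.141, -0.0, -0.323]
ft_force: [-0.6, 0.5, 0.7]
grip_width: 0.0855
tube 4302 c [434.3 -60.8] sz [ 56.5 103. ] ang 70.3 z nan mean [nan nan]
at [ 0.4406 -0.0721  0.1603] yaw -18.51 shift [ 0.0018 -0.0119  0.1853] spin -0.0003 rows>= 3.0
```

View pics/w1.png

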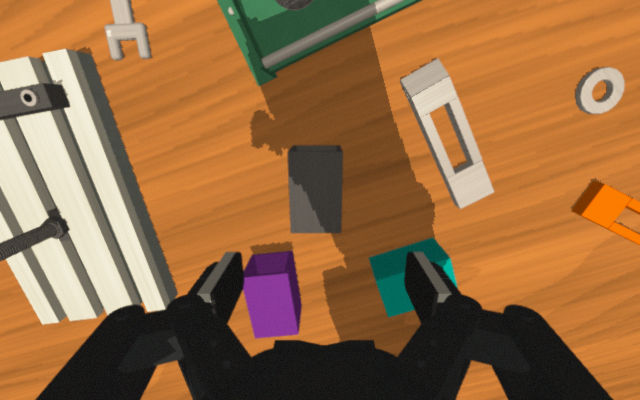

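The wrist view shows the tube centred at (316,190) and the strap at (447,130) with its bevel at the upper (+x world) end. The washer is at (601,90).

```bash
sed -i 's/m=cv2.morphologyEx.*/m=(cv2.morphologyEx(m.astype(np.uint8),cv2.MORPH_OPEN,np.ones((3,3),np.uint8))>0)\&(Q[...,2]>z0)\&(Q[...,2]<z1); m=m.astype(np.uint8)/' h.py; python3 - <<'E'
from h import *
s=dict(np.load('last_wrist.npz'));P=cloud(s)
rect(P,s,'tube',270,365,130,250,.044,.058)
rect(P,s,'strap',390,510,50,220,.008,.024)
rect(P,s,'washer',560,640,50,125,.004,.015)
rect(P,s,'plate',0,200,50,330,.02,.038)
print(P[88,430],P[190,480],P[80,425],P[65,418])
plan(.445,-.0635,.012,-18.4)
E
```

```text
tube 4294 c [446.  -64.5] sz [50.2 79.3] ang 71.7 z 51.7 mean [448.  -65.1]
strap 4876 c [ 447.3 -210. ] sz [149.5  40.7] ang 10.7 z 16.3 mean [ 452.2 -208.4]
washer 1431 c [ 446.2 -366.1] sz [44.1 44.4] ang 4.2 z 9.1 mean [ 446.5 -365.1]
plate 18017 c [494.  226.5] sz [127.1 237.6] ang 78.3 z 31.7 mean [493.  213.4]
[ 0.50181979 -0.19937463  0.01642625] [ 0.38483256 -0.2290328   0.01680432] [ 0.51027666 -0.19733069  0.01358723] [ 5.25786079e-01 -1.98300393e-01  3.94009785e-04]
at [ 0.4406 -0.0721  0.1603] yaw -18.51 shift [ 0.0018 -0.0119  0.1853] spin -0.0003 rows>= 3.0
```

```bash
python3 -m creep '[[0,0.002,-0.011,0.12,0],[0,0.002,-0.011,0.12,0],[0,0.002,-0.011,0.12,0],[0,0.002,-0.011,0.12,0],[0,0.002,-0.011,0.12,0]]' ; python3 - <<'E'
from h import *
plan(.4455,-.064,.014,-18.4)
E
```

```text
clock: 2.4
ee_pos: [0.4462, -0.0637, 0.0662]
orientation: [-3.141, -0.002, -0.322]
ft_force: [-0.6, -0.5, 0.4]
grip_width: 0.0852
at [ 0.4462 -0.0637  0.0662] yaw -18.46 shift [-0.0009  0.0006  0.0653] spin -0.0002 rows>= 1.0
```

```bash
python3 -m creep '[[0,0,0,0.03,0],[0,0,0,0.062,0],[0,0,0,0.062,0],[0,0,0,0.062,0],[1,0,0,0.062,0],[1,0,0,0.062,0],[1,0,0,0.062,0],[1,0,0,0.062,0],[1,0,0,0.062,0],[1,0,0,0.062,0],[1,0,0,0.062,0],[1,0,0,0.062,0]]' 60; python3 -m creep '[[1,0,0,-0.02,0],[1,0,0,-0.06,0],[1,0,0,-0.12,0],[1,0,0,-0.17,0],[1,0,0,-0.17,0],[1,0,0,-0.17,0],[1,0,0,-0.17,0]]'; python3 - <<'E'
from h import *
s=snap('wrist','w2.png');P=cloud(s)
print(status.get_obs()['ft_force'])
plan(.559,.1995,.15,-9.6)
E
```

```text
clock: 3.6
ee_pos: [0.4457, -0.0634, 0.0158]
orientation: [3.142, -0.002, -0.322]
ft_force: [-5.6, -1.7, 21.8]
grip_width: 0.0492
clock: 4.3
ee_pos: [0.4441, -0.0631, 0.1494]
orientation: [3.141, 0.002, -0.321]
ft_force: [-1.0, 0.6, -6.2]
grip_width: 0.0492
[ 0.49621067  0.35304225 -5.60045169]
at [ 0.4441 -0.063   0.1492] yaw -18.4 shift [ 0.0327 -0.3567 -0.0013] spin -0.0244 rows>= 5.7
```

```bash
python3 -m creep '[[1,0.0327,-0.3567,-0.0125,-0.0244],[1,0.0327,-0.3567,-0.0125,-0.0244],[1,0.0327,-0.3567,-0.0125,-0.0244],[1,0.0327,-0.3567,-0.0125,-0.0244],[1,0.0327,-0.3567,-0.0125,-0.0244],[1,0.0327,-0.3567,-0.0125,-0.0244],[1,0.0327,-0.3567,-0.0125,-0.0244],[1,0.0327,-0.3567,-0.0125,-0.0244],[1,0.0327,-0.3567,-0.0125,-0.0244],[1,0.0327,-0.3567,-0.0125,-0.0244]]'; python3 - <<'E'
from h import *
s=snap('wrist','w2.png');P=cloud(s)
Q=P.reshape(-1,3);m=(Q[:,2]>.044)&(Q[:,2]<.06)&(np.hypot(Q[:,0]-.61,Q[:,1]-.19)<.09)
if m.sum()>20: print(m.sum(),cv2.minAreaRect((Q[m][:,:2]*1000).astype(np.float32)))
plan(.559,.1995,.07,-9.6)
E
```

```text
clock: 5.35
ee_pos: [0.5597, 0.1981, 0.16]
orientation: [3.141, 0.001, -0.169]
ft_force: [0.0, -0.8, -5.6]
grip_width: 0.0491
3512 ((614.5974731445312, 189.5944061279297), (130.4032745361328, 20.06462860107422), 80.22946166992188)
at [0.5599 0.1982 0.1602] yaw -9.7 shift [-0.0013 -0.0015  0.1128] spin -0.0003 rows>= 1.8
```

View pics/w2.png

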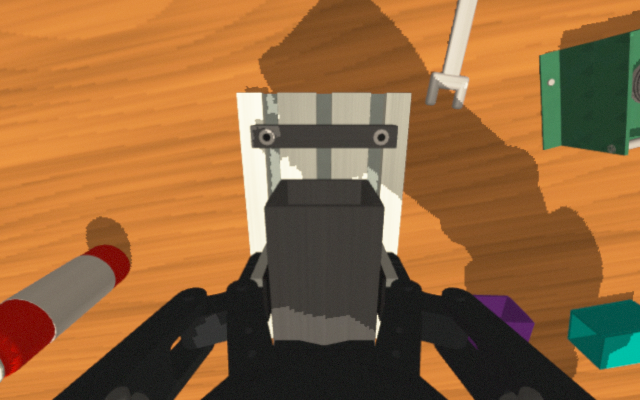

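Tube is held level and centred on the middle slot (slot at column 325); stop bar at row 136.

```bash
python3 -m creep '[[1,0,-0.0015,0.05,0],[1,0,-0.0015,0.1,0],[1,0,-0.0015,0.12,0],[1,0,-0.0015,0.13,0],[1,0,-0.0015,0.137,0],[1,0,-0.0015,0.141,0],[1,0,-0.0015,0.141,0],[1,0,-0.0015,0.141,0]]'; python3 - <<'E'
from h import *
plan(.5595,.1993,.046,-9.7)
E
```

```text
clock: 6.2
ee_pos: [0.5608, 0.2008, 0.0487]
orientation: [-3.141, -0.001, -0.168]
ft_force: [0.7, 0.5, -5.2]
grip_width: 0.049
at [0.5608 0.2008 0.0487] yaw -9.62 shift [-0.0013  0.0022  0.0034] spin 0.0002 rows>= 0.1
```

```bash
python3 -m creep '[[1,0,0.002,0.003,0],[1,0,0.002,0.003,0],[1,0,0.002,0.003,0],[0,0,0.002,0.003,0],[0,0,0.002,0.003,0],[0,0,0.002,0.003,0],[0,0,0.002,0.003,0],[0,0,0.002,0.003,0]]'; python3 -m creep '[[0,0,0,-0.03,0],[0,0,0,-0.09,0],[0,0,0,-0.15,0],[0,0,0,-0.19,0],[0,0,0,-0.19,0],[0,0,0,-0.19,0]]'; python3 - <<'E'
from h import *
s=snap('wrist','w3.png');P=cloud(s)
Q=P.reshape(-1,3)
for c,z0,z1,r in(((.56,.199),.072,.09,.06),):
    m=(Q[:,2]>z0)&(Q[:,2]<z1)&(np.hypot(Q[:,0]-c[0],Q[:,1]-c[1])<r)
    print(m.sum(),cv2.minAreaRect((Q[m][:,:2]*1000).astype(np.float32)))
plan(.612,-.108,.2,5.8)
E
```

```text
clock: 7.0
ee_pos: [0.56, 0.199, 0.0453]
orientation: [-3.142, 0.0, -0.168]
ft_force: [-0.3, -0.7, -0.0]
grip_width: 0.0855
clock: 7.6
ee_pos: [0.5602, 0.199, 0.1979]
orientation: [-3.141, -0.001, -0.168]
ft_force: [0.3, 0.2, -0.4]
grip_width: 0.0853
4139 ((550.7320556640625, 201.6478271484375), (50.13542175292969, 100.6229476928711), 80.2848129272461)
at [0.5597 0.1988 0.1968] yaw -9.62 shift [ 0.1286  0.3672 -0.0039] spin -0.0428 rows>= 6.2
```

```bash
python3 -m creep '[[0.3,0.1286,0.3672,-0.004,-0.0428],[0.3,0.1286,0.3672,-0.004,-0.0428],[0.3,0.1286,0.3672,-0.004,-0.0428],[0.3,0.1286,0.3672,-0.004,-0.0428],[0.3,0.1286,0.3672,-0.004,-0.0428],[0.3,0.1286,0.3672,-0.004,-0.0428],[0.3,0.1286,0.3672,-0.004,-0.0428],[0.3,0.1286,0.3672,-0.004,-0.0428],[0.3,0.1286,0.3672,-0.004,-0.0428],[0.3,0.1286,0.3672,-0.004,-0.0428]]'; cat > circ.py <<'E'
from h import *
from scipy.optimize import least_squares
def circ(P,c,z0,z1,r):
    Q=P.reshape(-1,3);m=(Q[:,2]>z0)&(Q[:,2]<z1)&(np.hypot(Q[:,0]-c[0],Q[:,1]-c[1])<r)
    if m.sum()<10: return None
    p=(Q[m]*1000).astype(np.float32)
    return m.sum(),[np.round(v,1) for v in cv2.minEnclosingCircle(p[:,:2])],np.round(np.median(p,0),1)
E
python3 - <<'E'
from circ import *
s=snap('wrist','w4.png');P=cloud(s);o=status.get_obs()
M=cv2.Rodrigues(s['rvec'])[0];cw=-M.T@s['tvec'].ravel();Rm=R.from_euler('xyz',o['orientation']).as_matrix()
print('cam in tool',Rm.T@(cw-o['ee_pos']))
print(circ(P,(.612,-.106),.085,.095,.03),circ(P,(.62,-.186),.074,.084,.03))
s=snap('top','t1.png');P=cloud(s)
rect(P,s,'tube',230,300,160,240,.074,.086)
plan(.612,-.106,.12,5.8)
E
```

```text
clock: 8.65
ee_pos: [0.6121, -0.1058, 0.1999]
orientation: [-3.141, 0.001, 0.103]
ft_force: [-0.2, 0.8, -0.6]
grip_width: 0.0597
cam in tool [ 0.07856684 -0.00033031 -0.14399368]Traceback (most recent call last):
  File "<stdin>", line 5, in <module>
  File "circ.py", line 7, in circ
    return m.sum(),[np.round(v,1) for v in cv2.minEnclosingCircle(p[:,:2])],np.round(np.median(p,0),1)
                                           ~~~~~~~~~~~~~~~~~~~~~~^^^^^^^^^
cv2.error: OpenCV(4.12.0) /io/opencv/modules/imgproc/src/shapedescr.cpp:201: error: (-215:Assertion failed) count >= 0 && (depth == CV_32F || depth == CV_32S) in function 'minEnclosingCircle'
```

View pics/w4.png

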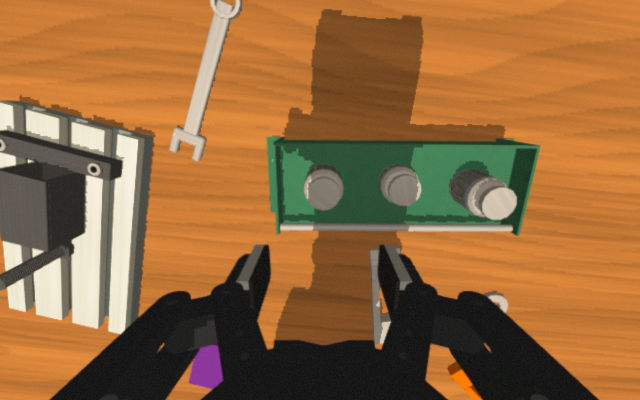

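The picture shows the jacks at (325,188) mid, (401,186) low and (495,200) tall. The tube stands against the stud line near (40,205).

```bash
sed -i 's/cv2.minEnclosingCircle(p\[:,:2\])/cv2.minEnclosingCircle(np.ascontiguousarray(p[:,:2]))/' circ.py
python3 - <<'E'
from circ import *
s=dict(np.load('last_wrist.npz'));P=cloud(s)
print(circ(P,(.612,-.106),.085,.095,.03),circ(P,(.62,-.186),.074,.084,.03))
rect(P,s,'shelf',260,550,130,240,.06,.075)
s=snap('top','t1.png');P=cloud(s)
rect(P,s,'tube',230,300,160,240,.074,.086)
plan(.612,-.106,.044,5.8)
E
```

```text
(np.int64(852), [array([ 615.4, -104.1]), np.float64(15.9)], array([ 615.9, -104. ,   91.5], dtype=float32)) (np.int64(799), [array([ 623.1, -183.5]), np.float64(16.1)], array([ 624.1, -182.8,   79.7], dtype=float32))
shelf 3988 c [ 620.  -184.2] sz [ 96.6 261. ] ang 5.4 z 65.4 mean [ 619.  -197.8]
tube 309 c [559.8 201.1] sz [51.2 80.8] ang 80.7 z 81.1 mean [561.  199.8]
at [ 0.6123 -0.1061  0.2003] yaw 5.92 shift [-0.0003 -0.      0.1954] spin 0.0003 rows>= 3.1
```

```bash
python3 -m creep '[[0.3,0.002,-0.0015,0.05,0],[0.3,0.002,-0.0015,0.1,0],[0.3,0.002,-0.0015,0.14,0],[0.3,0.002,-0.0015,0.17,0],[0.3,0.002,-0.0015,0.19,0],[0.3,0.002,-0.0015,0.194,0],[0.3,0.002,-0.0015,0.194,0],[0.3,0.002,-0.0015,0.194,0]]'; python3 -m creep '[[1,0,0,0,0],[1,0,0,0,0],[1,0,0,0,0],[1,0,0,0,0],[1,0,0,0,0],[1,0,0,0,0],[1,0,0,0,0]]' 50
```

```text
clock: 9.55
ee_pos: [0.6146, -0.1063, 0.0466]
orientation: [3.141, -0.002, 0.101]
ft_force: [0.5, 0.7, 0.3]
grip_width: 0.06
clock: 10.25
ee_pos: [0.6146, -0.1063, 0.0469]
orientation: [3.141, -0.002, 0.101]
ft_force: [-2.9, 0.9, 11.3]
grip_width: 0.0385
```

```bash
python3 -m creep '[[1,0,0,-0.03,0],[1,0,0,-0.09,0],[1,0,0,-0.15,0],[1,0,0,-0.19,0],[1,0,0,-0.19,0],[1,0,0,-0.19,0],[1,0,0,-0.19,0]]'; python3 - <<'E'
from h import *
print(status.get_obs()['ft_force'])
plan(.4344,.2206,.198,-9.7)
E
```

```text
clock: 10.95
ee_pos: [0.613, -0.1065, 0.196]
orientation: [-3.141, 0.002, 0.101]
ft_force: [0.3, -0.1, -4.1]
grip_width: 0.0383
[ 0.31422924 -0.05248247 -4.10472545]
at [ 0.613  -0.1065  0.196 ] yaw 5.79 shift [-0.1808 -0.4292 -0.0019] spin 0.043 rows>= 7.5
```

```bash
python3 -m creep '[[1,-0.18,-0.4292,0,0.043],[1,-0.18,-0.4292,0,0.043],[1,-0.18,-0.4292,0,0.043],[1,-0.18,-0.4292,0,0.043],[1,-0.18,-0.4292,0,0.043],[1,-0.18,-0.4292,0,0.043],[1,-0.18,-0.4292,0,0.043],[1,-0.18,-0.4292,0,0.043],[1,-0.18,-0.4292,0,0.043],[1,-0.18,-0.4292,0,0.043],[1,-0.18,-0.4292,0,0.043],[1,-0.18,-0.4292,0,0.043]]'; python3 - <<'E'
from circ import *
s=snap('wrist','w5.png');P=cloud(s)
print('stud',circ(P,(.4935,.2105),.112,.126,.025))
plan(.4344,.2206,.0385,-9.7)
E
```

```text
clock: 12.15
ee_pos: [0.4363, 0.2196, 0.1969]
orientation: [3.141, 0.001, -0.171]
ft_force: [-0.4, -1.2, -2.9]
grip_width: 0.0382
stud (np.int64(245), [array([494.3, 210.3]), np.float64(6.9)], array([495. , 210.2, 119.6], dtype=float32))
at [0.4362 0.2197 0.197 ] yaw -9.78 shift [-0.0024 -0.0008  0.1981] spin -0.0002 rows>= 3.2
```

View pics/w5.png

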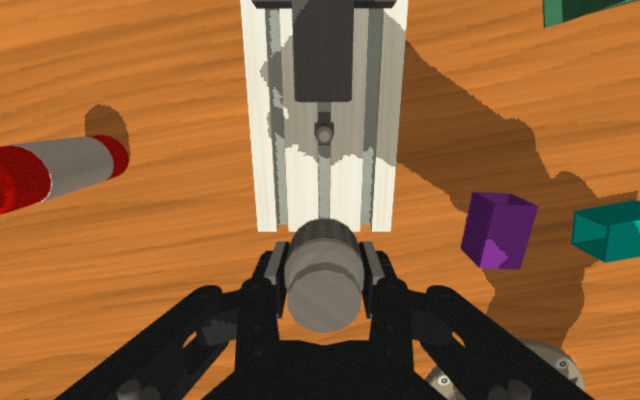

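The jack is held upright on the slot line (column 322). The stud is at (323,132) and the tube lies straight behind it.

```bash
python3 -m creep '[[1,-0.002,-0.001,0.06,0],[1,-0.002,-0.001,0.11,0],[1,-0.002,-0.001,0.15,0],[1,-0.002,-0.001,0.175,0],[1,-0.002,-0.001,0.19,0],[1,-0.002,-0.001,0.197,0],[1,-0.002,-0.001,0.197,0],[1,-0.002,-0.001,0.197,0]]'; python3 - <<'E'
from h import *
plan(.4349,.2205,.037,-9.7)
E
```

```text
clock: 13.0
ee_pos: [0.4351, 0.222, 0.0406]
orientation: [-3.141, -0.001, -0.169]
ft_force: [-1.2, 0.5, -2.9]
grip_width: 0.0387
at [0.4351 0.222  0.0406] yaw -9.7 shift [0.0001 0.0019 0.0045] spin -0.0 rows>= 0.1
```

```bash
python3 -m creep '[[1,0,0.0015,0.002,0],[1,0,0.0015,0.0042,0],[1,0,0.0015,0.0042,0],[1,0,0.0015,0.0042,0],[0.3,0,0.0015,0.0042,0],[0.3,0,0.0015,0.0042,0],[0.3,0,0.0015,0.0042,0],[0.3,0,0.0015,0.0042,0]]'; python3 -m creep '[[0.3,0,0,-0.03,0],[0.3,0,0,-0.09,0],[0.3,0,0,-0.15,0],[0.3,0,0,-0.2,0],[0.3,0,0,-0.22,0],[0.3,0,0,-0.22,0],[0.3,0,0,-0.22,0]]'; python3 - <<'E'
from circ import *
s=snap('wrist');P=cloud(s)
print('jack',circ(P,(.435,.2205),.074,.086,.03))
plan(.445,-.208,.2,10.7)
E
```

```text
clock: 13.8
ee_pos: [0.4342, 0.2206, 0.0364]
orientation: [-3.141, 0.0, -0.169]
ft_force: [-0.9, 1.0, -0.2]
grip_width: 0.0598
clock: 14.5
ee_pos: [0.4341, 0.2203, 0.2121]
orientation: [3.141, -0.0, -0.169]
ft_force: [0.1, 0.0, -0.5]
grip_width: 0.0596
jack (np.int64(722), [array([435.6, 221.3]), np.float64(15.6)], array([436.2, 221.1,  81.5], dtype=float32))
at [0.4338 0.2202 0.2115] yaw -9.69 shift [0.1039 0.5253 0.0146] spin -0.0566 rows>= 8.6
```

```bash
python3 -m creep '[[0.3,0.1039,0.5253,0.0146,-0.0566],[0.3,0.1039,0.5253,0.0146,-0.0566],[0.3,0.1039,0.5253,0.0146,-0.0566],[0.3,0.1039,0.5253,0.0146,-0.0566],[0.3,0.1039,0.5253,0.0146,-0.0566],[0.3,0.1039,0.5253,0.0146,-0.0566],[0.3,0.1039,0.5253,0.0146,-0.0566],[0.3,0.1039,0.5253,0.0146,-0.0566],[0.3,0.1039,0.5253,0.0146,-0.0566],[0.3,0.1039,0.5253,0.0146,-0.0566],[0.3,0.1039,0.5253,0.0146,-0.0566],[0.3,0.1039,0.5253,0.0146,-0.0566]]'; python3 - <<'E'
from h import *
s=snap('wrist','w6.png');P=cloud(s)
Q=P.reshape(-1,3);m=(Q[:,2]>.008)&(Q[:,2]<.024)&(np.hypot(Q[:,0]-.446,Q[:,1]+.21)<.1)
print(m.sum(),cv2.minAreaRect((Q[m][:,:2]*1000).astype(np.float32)))
m=(Q[:,2]>.004)&(Q[:,2]<.016)&(np.hypot(Q[:,0]-.443,Q[:,1]+.369)<.05)
if m.sum()>9: print('washer',m.sum(),cv2.minAreaRect((Q[m][:,:2]*1000).astype(np.float32)))
s=snap('top');P=cloud(s)
rect(P,s,'tube',230,300,160,240,.074,.086)
plan(.445,-.211,.03,10.7)
E
```

```text
clock: 15.75
ee_pos: [0.4452, -0.2065, 0.1997]
orientation: [-3.14, 0.001, 0.188]
ft_force: [-0.2, -0.4, -0.8]
grip_width: 0.0596
3114 ((448.3234558105469, -209.63516235351562), (148.956787109375, 40.007171630859375), 10.802645683288574)
washer 786 ((450.1202392578125, -374.854736328125), (43.644893646240234, 62.12551498413086), 26.587474822998047)
tube 283 c [559.9 201. ] sz [50.1 80. ] ang 80.9 z 81.0 mean [559.7 200.7]
at [ 0.4455 -0.2063  0.2003] yaw 10.8 shift [-0.0016  0.0058  0.2129] spin 0.0003 rows>= 3.4
```

View pics/w6.png

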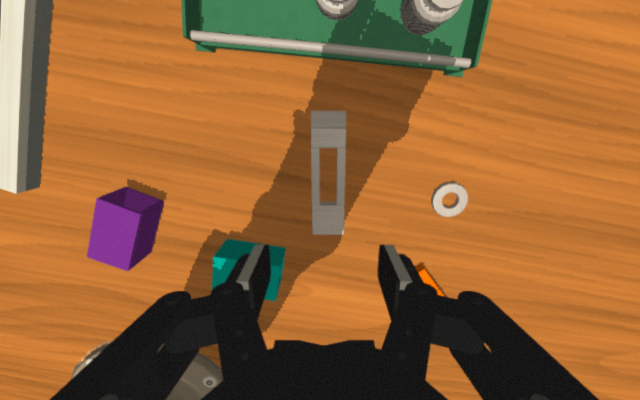

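Strap lies at (329,172), bevel at the top end (row 118), washer at (450,200); shadows only.

```bash
python3 -m creep '[[0.2,0.001,0.005,0.05,0],[0.2,0.001,0.005,0.11,0],[0.2,0.001,0.005,0.16,0],[0.2,0.001,0.005,0.2,0],[0.2,0.001,0.005,0.225,0],[0.2,0.001,0.005,0.225,0],[0.2,0.001,0.005,0.225,0],[0.2,0.001,0.005,0.225,0]]'; python3 - <<'E'
from h import *
plan(.447,-.210,.003,10.8)
E
```

```text
clock: 16.65
ee_pos: [0.4479, -0.2114, 0.022]
orientation: [3.141, -0.002, 0.187]
ft_force: [-0.1, -0.1, -0.5]
grip_width: 0.0685
at [ 0.4479 -0.2114  0.022 ] yaw 10.72 shift [-0.0008 -0.0019  0.0237] spin -0.0002 rows>= 0.4
```

```bash
python3 -m creep '[[0.2,0,-0.001,0.015,0],[0.2,0,-0.001,0.0235,0],[0.2,0,-0.001,0.0235,0],[0.2,0,-0.001,0.0235,0]]'; python3 -m creep '[[1,0,0,0,0],[1,0,0,0,0],[1,0,0,0,0],[1,0,0,0,0],[1,0,0,0,0],[1,0,0,0,0],[1,0,0,0,0]]' 80; python3 -m creep '[[1,0,0,-0.01,0],[1,0,0,-0.03,0],[1,0,0,-0.08,0],[1,0,0,-0.13,0],[1,0,0,-0.19,0],[1,0,0,-0.22,0],[1,0,0,-0.22,0],[1,0,0,-0.22,0]]'; python3 - <<'E'
from h import *
print(status.get_obs()['ft_force'])
plan(.4935,.2103,.18,-9.7)
E
```

```text
clock: 17.05
ee_pos: [0.4467, -0.2106, 0.0017]
orientation: [-3.141, 0.0, 0.186]
ft_force: [0.3, -0.5, -0.4]
grip_width: 0.0685
clock: 17.75
ee_pos: [0.447, -0.2109, 0.0026]
orientation: [3.141, -0.0, 0.186]
ft_force: [-3.1, 0.8, 12.8]
grip_width: 0.0378
clock: 18.55
ee_pos: [0.4464, -0.2106, 0.1777]
orientation: [3.141, -0.0, 0.186]
ft_force: [0.3, -0.7, -5.7]
grip_width: 0.0374
[ 0.34084775 -0.66259513 -5.71152734]
at [ 0.4464 -0.2106  0.1777] yaw 10.68 shift [ 0.1553 -0.5061 -0.0029] spin 0.0566 rows>= 8.5
```

```bash
python3 -m creep '[[1,0.1553,-0.5061,-0.03,0.0566],[1,0.1553,-0.5061,-0.03,0.0566],[1,0.1553,-0.5061,-0.03,0.0566],[1,0.1553,-0.5061,-0.03,0.0566],[1,0.1553,-0.5061,-0.03,0.0566],[1,0.1553,-0.5061,-0.03,0.0566],[1,0.1553,-0.5061,-0.03,0.0566],[1,0.1553,-0.5061,-0.03,0.0566],[1,0.1553,-0.5061,-0.03,0.0566],[1,0.1553,-0.5061,-0.03,0.0566],[1,0.1553,-0.5061,-0.03,0.0566],[1,0.1553,-0.5061,-0.03,0.0566]]'; python3 - <<'E'
from h import *
s=snap('wrist','w7.png');P=cloud(s)
for v,u in((150,320),):pass
Q=P.reshape(-1,3);m=(Q[:,2]>.19)&(Q[:,2]<.235)&(np.hypot(Q[:,0]-.52,Q[:,1]-.206)<.08)
print(m.sum(),cv2.minAreaRect((Q[m][:,:2]*1000).astype(np.float32)),np.median(Q[m],0))
s=snap('scene','s7.png');cv2.imwrite('pics/s7c.png',cv2.resize(s['color'][120:260,270:430,::-1],None,fx=4,fy=4))
plan(.494,.2103,.14,-9.7)
E
```

```text
clock: 19.75
ee_pos: [0.4932, 0.209, 0.2004]
orientation: [3.14, 0.002, -0.17]
ft_force: [-0.7, 0.1, -5.0]
grip_width: 0.0375
15779 ((506.3500671386719, 208.697021484375), (130.78598022460938, 64.51991271972656), 0.8244348168373108) [0.52130169 0.20447702 0.21411301]
at [0.4937 0.2089 0.2012] yaw -9.78 shift [ 0.0002 -0.0019  0.0764] spin -0.0002 rows>= 1.2
```

View pics/w7.png

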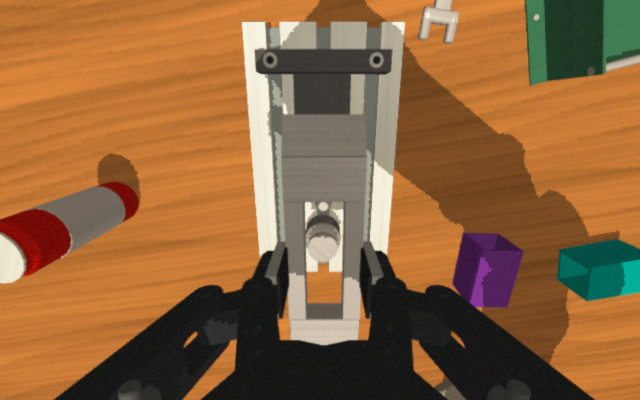

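View pics/s7c.png

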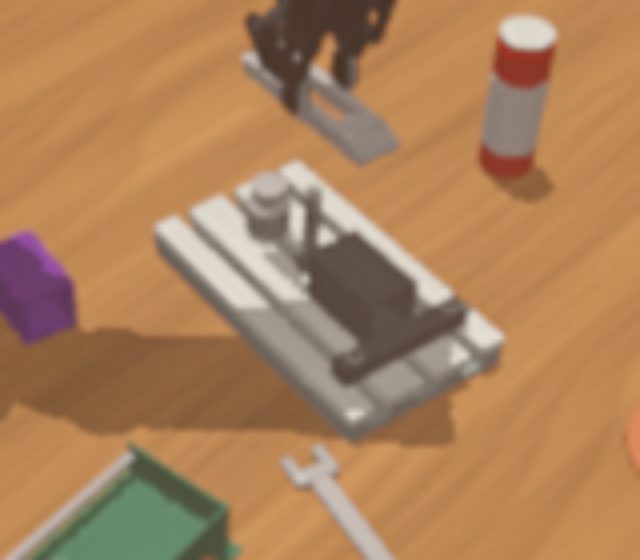

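Strap hangs level and centred over the slot (slot opening cols 304–343, stud tip (323,207), jack pad (322,245)); the scene crop shows the plate setup intact.

```bash
python3 -m creep '[[1,0,-0.001,0.04,0],[1,0,-0.001,0.07,0],[1,0,-0.001,0.0775,0],[1,0,-0.001,0.0775,0],[1,0,-0.001,0.0775,0],[1,0,-0.001,0.0775,0]]'; python3 - <<'E'
from h import *
s=snap('wrist','w8.png');P=cloud(s);Q=P.reshape(-1,3)
u=R.from_euler('z',-9.7,degrees=True).as_matrix()
L=(Q-[.4935,.2097,0])@u
m=(L[:,2]>.147)&(L[:,2]<.160)&(L[:,0]>.03)&(L[:,0]<.055)&(abs(L[:,1])<.03)
print('strap y edges',L[m][:,1].min(),L[m][:,1].max(),np.median(L[m],0))
m=(L[:,2]>.108)&(L[:,2]<.126)&(abs(L[:,1])<.015)&(abs(L[:,0])<.03);print('stud',m.sum(),np.median(L[m],0) if m.any() else '')
plan(.4935,.2097,.082,-9.7)
E
```

```text
clock: 20.45
ee_pos: [0.4947, 0.2112, 0.1412]
orientation: [-3.141, -0.002, -0.169]
ft_force: [-0.6, 0.5, -4.1]
grip_width: 0.0377
strap y edges -0.017893166262075516 0.022365348727274224 [0.04448777 0.00243791 0.15526113]
stud 394 [0.00460364 0.00071526 0.11763187]
at [0.4946 0.2112 0.141 ] yaw -9.71 shift [-0.0011  0.0021  0.0738] spin -0.0 rows>= 1.2
```

View pics/w8.png

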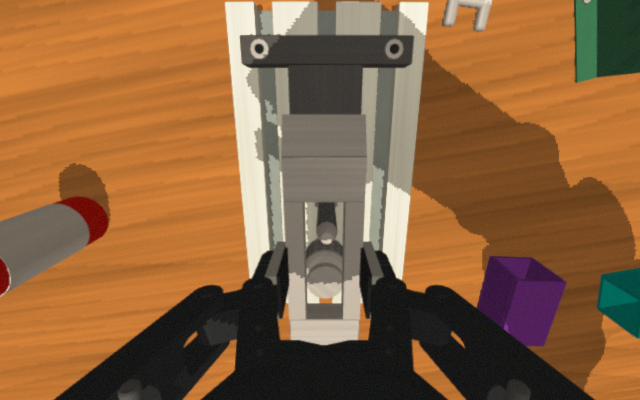

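Stud tip at (327,232) in the slot opening (304–343), about 1.5 mm off centre; correct and lower.

```bash
python3 -m creep '[[1,-0.001,0.002,0,0],[1,-0.001,0.002,0.02,0],[1,-0.001,0.002,0.04,0],[1,-0.001,0.002,0.055,0],[1,-0.001,0.002,0.065,0],[1,-0.001,0.002,0.068,0],[1,-0.001,0.002,0.068,0],[1,-0.001,0.002,0.068,0]]'; python3 - <<'E'
from h import *
plan(.4935,.2097,.083,-9.7)
E
```

```text
clock: 21.3
ee_pos: [0.4933, 0.2098, 0.086]
orientation: [-3.141, -0.001, -0.169]
ft_force: [0.1, 0.4, -4.8]
grip_width: 0.0379
at [0.4933 0.2098 0.086 ] yaw -9.69 shift [0.0003 0.     0.0038] spin 0.0 rows>= 0.1
```

```bash
python3 -m creep '[[1,0,0,0.002,0],[1,0,0,0.0037,0],[1,0,0,0.0037,0],[1,0,0,0.0037,0],[0.2,0,0,0.0037,0],[0.2,0,0,0.0037,0],[0.2,0,0,0.0037,0],[0.2,0,0,0.0037,0],[0.2,0,0,0.0037,0]]'; python3 -m creep '[[0.2,0,0,-0.03,0],[0.2,0,0,-0.09,0],[0.2,0,0,-0.13,0],[0.2,0,0,-0.16,0],[0.2,0,0,-0.16,0],[0.2,0,0,-0.16,0]]'; python3 - <<'E'
from h import *
s=snap('top');P=cloud(s);Q=P.reshape(-1,3)
u=R.from_euler('z',-9.7,degrees=True).as_matrix()
L=(Q-[.4935,.2105,0])@u
s=snap('wrist','w9.png');P=cloud(s);Q=P.reshape(-1,3)
L=(Q-[.4935,.2105,0])@u
m=(L[:,2]>.086)&(L[:,2]<.104)&(abs(L[:,0])<.09)&(abs(L[:,1])<.04)
print('strap',cv2.minAreaRect((L[m][:,:2]*1000).astype(np.float32)))
for a,b in((-.07,-.04),(.02,.05)):
    k=m&(L[:,0]>a)&(L[:,0]<b);print(k.sum(),np.median(L[k],0))
plan(.444,-.369,.2,0)
E
```

```text
clock: 22.2
ee_pos: [0.493, 0.2096, 0.0826]
orientation: [-3.141, -0.0, -0.169]
ft_force: [0.2, 0.2, -0.1]
grip_width: 0.0683
clock: 22.8
ee_pos: [0.493, 0.2095, 0.2107]
orientation: [-3.141, -0.001, -0.169]
ft_force: [-0.4, -0.3, -0.7]
grip_width: 0.0679
strap ((1.113189697265625, -0.2308368682861328), (149.3858184814453, 40.08589172363281), 0.0928066074848175)
1037 [-5.44147952e-02 -1.55715319e-05  9.65283286e-02]
1072 [ 3.90755708e-02 -8.72099826e-05  9.68229201e-02]
at [0.4925 0.2093 0.2096] yaw -9.69 shift [0.062  0.7227 0.0124] spin -0.0269 rows>= 11.6
```

View pics/w9.png

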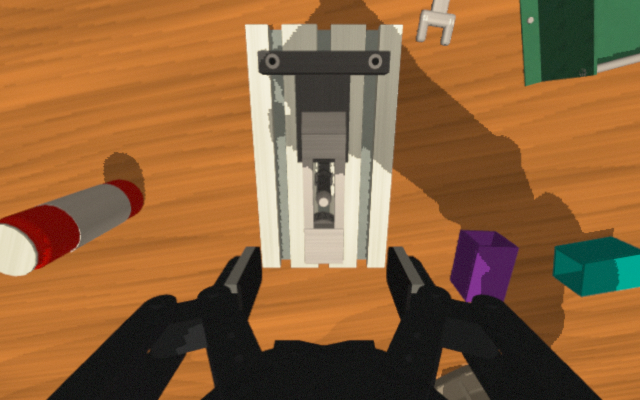

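The strap lies level (both ends 96.5–96.8 mm), in line with the slot, stud tip at (323,203) in its slot and nose on the tube. Next the washer.

```bash
python3 -m creep '[[0.2,0.062,0.7227,0.0124,-0.0269],[0.2,0.062,0.7227,0.0124,-0.0269],[0.2,0.062,0.7227,0.0124,-0.0269],[0.2,0.062,0.7227,0.0124,-0.0269],[0.2,0.062,0.7227,0.0124,-0.0269],[0.2,0.062,0.7227,0.0124,-0.0269],[0.2,0.062,0.7227,0.0124,-0.0269],[0.2,0.062,0.7227,0.0124,-0.0269],[0.2,0.062,0.7227,0.0124,-0.0269],[0.2,0.062,0.7227,0.0124,-0.0269],[0.2,0.062,0.7227,0.0124,-0.0269],[0.2,0.062,0.7227,0.0124,-0.0269]]';python3 -m creep '[[0.2,0,0,0,0],[0.2,0,0,0,0],[0.2,0,0,0,0]]'; python3 - <<'E'
from circ import *
s=snap('wrist','w10.png');P=cloud(s)
print(circ(P,(.444,-.369),.0045,.016,.035))
plan(.444,-.369,.02,0)
E
```

```text
clock: 24.1
ee_pos: [0.443, -0.3716, 0.1992]
orientation: [-3.141, 0.002, -0.002]
ft_force: [0.2, 0.6, -0.1]
grip_width: 0.0684
clock: 24.4
ee_pos: [0.4446, -0.3674, 0.1998]
orientation: [-3.14, 0.001, 0.001]
ft_force: [-0.0, 0.2, 0.4]
grip_width: 0.0683
(np.int64(798), [array([ 445.4, -366.9]), np.float64(22.2)], array([ 447.1, -366.8,    9.6], dtype=float32))
at [ 0.4448 -0.3673  0.2001] yaw 0.09 shift [-0.0008  0.0023  0.2251] spin 0.0003 rows>= 3.6
```

```bash
python3 -m creep '[[0.2,0,0,0.05,0],[0.2,0,0,0.11,0],[0.2,0,0,0.16,0],[0.2,0,0,0.2,0],[0.2,0,0,0.225,0],[0.2,0,0,0.225,0],[0.2,0,0,0.225,0],[0.2,0,0,0.225,0]]'; python3 - <<'E'
from h import *
plan(.4452,-.3678,0,0)
E
```

```text
clock: 25.25
ee_pos: [0.4454, -0.3688, 0.0221]
orientation: [3.141, -0.002, 0.0]
ft_force: [0.4, -0.9, 0.5]
grip_width: 0.0684
at [ 0.4454 -0.3688  0.0221] yaw 0.03 shift [-0.0003 -0.0013  0.0276] spin 0.0001 rows>= 0.4
```

```bash
python3 -m creep '[[0.2,0,-0.001,0.015,0],[0.2,0,-0.001,0.0255,0],[0.2,0,-0.001,0.0255,0],[0.2,0,-0.001,0.0255,0],[0.2,0,-0.001,0.0255,0]]'; python3 -m creep '[[1,0,0,0,0],[1,0,0,0,0],[1,0,0,0,0],[1,0,0,0,0],[1,0,0,0,0],[1,0,0,0,0],[1,0,0,0,0]]' 40; python3 -m creep '[[1,0,0,-0.01,0],[1,0,0,-0.03,0],[1,0,0,-0.08,0],[1,0,0,-0.13,0],[1,0,0,-0.19,0],[1,0,0,-0.24,0],[1,0,0,-0.24,0],[1,0,0,-0.24,0]]'; python3 - <<'E'
from h import *
print(status.get_obs()['ft_force'])
s=snap('wrist','w11.png')
plan(.4935,.2097,.2,-9.7)
E
```

```text
clock: 25.75
ee_pos: [0.4446, -0.368, 0.0004]
orientation: [3.142, -0.0, -0.0]
ft_force: [0.2, -0.6, -0.3]
grip_width: 0.0686
clock: 26.45
ee_pos: [0.4447, -0.368, 0.0009]
orientation: [3.141, -0.0, -0.0]
ft_force: [-2.5, 1.8, 9.8]
grip_width: 0.0422
clock: 27.25
ee_pos: [0.4447, -0.3681, 0.1933]
orientation: [3.14, -0.002, -0.0]
ft_force: [-0.4, -0.2, -1.5]
grip_width: 0.0418
[-0.44036732 -0.18990575 -1.47162593]
at [ 0.4442 -0.3677  0.192 ] yaw -0.0 shift [ 0.0616 -0.7217 -0.0099] spin 0.0269 rows>= 11.6
```

View pics/w11.png

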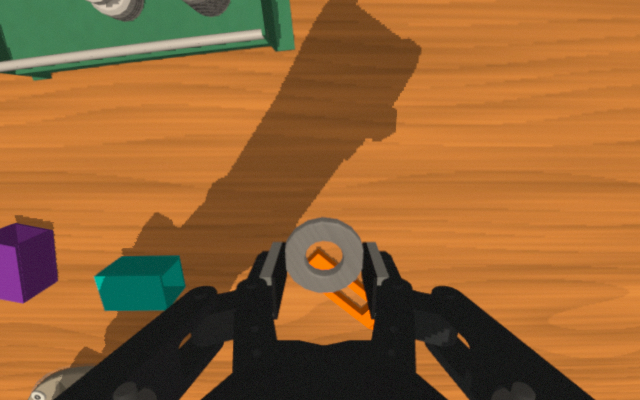

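Washer is held flat at (324,256). Next I move it over the stud.

```bash
python3 -m creep '[[1,0.0616,-0.7217,-0.01,0.0269],[1,0.0616,-0.7217,-0.01,0.0269],[1,0.0616,-0.7217,-0.01,0.0269],[1,0.0616,-0.7217,-0.01,0.0269],[1,0.0616,-0.7217,-0.01,0.0269],[1,0.0616,-0.7217,-0.01,0.0269],[1,0.0616,-0.7217,-0.01,0.0269],[1,0.0616,-0.7217,-0.01,0.0269],[1,0.0616,-0.7217,-0.01,0.0269],[1,0.0616,-0.7217,-0.01,0.0269],[1,0.0616,-0.7217,-0.01,0.0269],[1,0.0616,-0.7217,-0.01,0.0269]]'; python3 -m creep '[[1,0,0,0.04,0],[1,0,0,0.066,0],[1,0,0,0.066,0],[1,0,0,0.066,0],[1,0,0,0.066,0]]'; python3 - <<'E'
from circ import *
s=snap('wrist','w12.png');P=cloud(s);Q=P.reshape(-1,3);o=status.get_obs();z=o['ee_pos'][2];print(o['ee_pos'])
u=R.from_euler('z',-9.7,degrees=True).as_matrix()
L=((Q-[.4935,.2097,0])@u).reshape(P.shape)
print('washer',circ(L,(0,0),z+.004,z+.013,.0235))
print('stud',circ(L,(0,0),.114,.125,.015))
plan(.4935,.2097,.1,-9.7)
E
```

```text
clock: 28.5
ee_pos: [0.4927, 0.2129, 0.1988]
orientation: [3.142, 0.002, -0.166]
ft_force: [1.1, -0.9, -1.4]
grip_width: 0.042
clock: 29.0
ee_pos: [0.4942, 0.2095, 0.1482]
orientation: [-3.141, -0.0, -0.17]
ft_force: [-0.3, -0.6, -0.2]
grip_width: 0.042
[0.49434073 0.20949162 0.14834554]
washer (np.int64(3666), [array([0.2, 0.1]), np.float64(23.5)], array([  2.6,   0.2, 156.6], dtype=float32))
stud None
at [0.4943 0.2095 0.1483] yaw -9.71 shift [-0.0011 -0.      0.0604] spin -0.0 rows>= 1.0
```

View pics/w12.png

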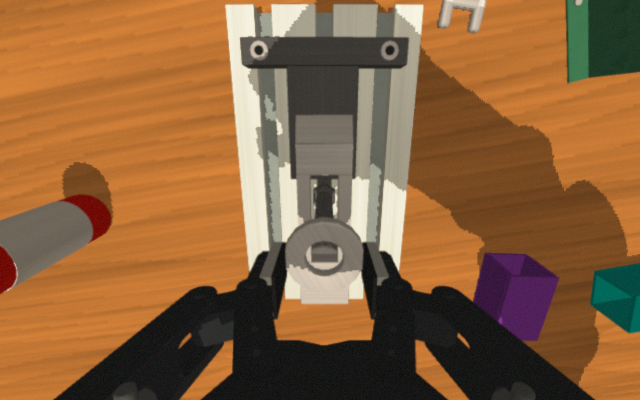

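```bash
python3 - <<'E'
from circ import *
from scipy.optimize import least_squares
s=dict(np.load('last_wrist.npz'));P=cloud(s);Q=P.reshape(-1,3);o=status.get_obs();z=o['ee_pos'][2]
u=R.from_euler('z',-9.7,degrees=True).as_matrix()
L=((Q-[.4935,.2097,0])@u)*1000
m=(abs(L[:,2]-156.6)<4)&(np.hypot(L[:,0],L[:,1])<32);p=L[m]
e=[]
for a in range(-16,17):
    k=p[abs(p[:,1]-a)<.5]
    if len(k): e.append([k[:,0].max(),a])
e=np.array(e)
f=least_squares(lambda c:np.hypot(e[:,0]-c[0],e[:,1]-c[1])-22.5,[0,0],loss='soft_l1');print('outer',f.x,f.cost)
# hole edge pixels: inner radius points
k=p[np.hypot(p[:,0]-f.x[0],p[:,1]-f.x[1])<18];
h=[]
for t in np.radians(range(-180,180,10)):
    d=k[:,:2]-f.x; ang=np.arctan2(d[:,1],d[:,0]);q=d[abs((ang-t+np.pi)%(2*np.pi)-np.pi)<.09]
    if len(q): h.append(q[np.argmin(np.hypot(*q.T))]+f.x)
h=np.array(h);g=least_squares(lambda c:np.hypot(h[:,0]-c[0],h[:,1]-c[1])-10.5,f.x,loss='soft_l1');print('hole',g.x,g.cost,len(h))
E
```

```text
outer [2.03325899 0.41879806] 0.5900151235300135
hole [2.53291024 0.39542933] 0.6081871032748174 36
```

```bash
python3 -m creep '[[1,-0.0018,0,0.01,0],[1,-0.0018,0,0.02,0],[1,-0.0018,0,0.03,0],[1,-0.0018,0,0.036,0],[1,-0.0018,0,0.042,0],[1,-0.0018,0,0.048,0],[1,-0.0018,0,0.054,0],[1,-0.0018,0,0.06,0],[1,-0.0018,0,0.06,0],[1,-0.0018,0,0.06,0]]'; python3 - <<'E'
from h import *
plan(.4929,.2097,.096,-9.7)
E
```

```text
clock: 30.05
ee_pos: [0.4924, 0.2097, 0.0994]
orientation: [3.142, 0.0, -0.169]
ft_force: [-0.1, -0.1, -0.4]
grip_width: 0.0422
at [0.4924 0.2097 0.0994] yaw -9.69 shift [ 0.0006 -0.0001  0.0043] spin 0.0 rows>= 0.1
```

No contact force; the washer is down around the stud. I'll lower the last 3 mm, release and retreat.

```bash
python3 -m creep '[[1,0.0004,0,0.002,0],[1,0.0004,0,0.0037,0],[1,0.0004,0,0.0037,0],[1,0.0004,0,0.0037,0],[0.2,0.0004,0,0.0037,0],[0.2,0.0004,0,0.0037,0],[0.2,0.0004,0,0.0037,0],[0.2,0.0004,0,0.0037,0],[0.2,0.0004,0,0.0037,0]]'; python3 -m creep '[[0.2,0,0,-0.03,0],[0.2,0,0,-0.09,0],[0.2,-0.04,0,-0.14,0],[0.2,-0.04,0,-0.16,0],[0.2,-0.04,0,-0.16,0],[0.2,-0.04,0,-0.16,0],[0.2,-0.04,0,-0.16,0]]'; python3 - <<'E'
from circ import *
s=snap('wrist','w13.png');P=cloud(s)
u=R.from_euler('z',-9.7,degrees=True).as_matrix()
L=(P-[.494,.2104,0])@u
print('washer',circ(L,(0,0),.099,.108,.03)); print('stud',circ(L,(0,0),.112,.126,.015))
rect(L,s,'strap',0,640,0,400,.089,.099);rect(L,s,'tube',200,450,0,300,.073,.0855)
print('jack',circ(L,(-.06,0),.074,.088,.03))
p=L.reshape(-1,3);m=(p[:,2]>.099)&(p[:,2]<.108)&(np.hypot(p[:,0],p[:,1])<.03);q=p[m]
print('washer plane slopes',np.linalg.lstsq(np.c_[q[:,:2],np.ones(len(q))],q[:,2],rcond=None)[0])
E
```

```text
clock: 30.95
ee_pos: [0.4928, 0.2097, 0.0965]
orientation: [-3.142, -0.0, -0.169]
ft_force: [0.5, -0.4, 0.3]
grip_width: 0.0687
clock: 31.65
ee_pos: [0.461, 0.2146, 0.2234]
orientation: [3.141, 0.001, -0.169]
ft_force: [-0.7, -1.0, -0.1]
grip_width: 0.0687
washer (np.int64(1379), [array([-0.4, -0. ]), np.float64(22.4)], array([  1. ,  -0.2, 104.7], dtype=float32))
stud (np.int64(182), [array([0.4, 0.1]), np.float64(6.9)], array([  1.4,  -0.3, 119.8], dtype=float32))
strap 2235 c [42.5  0. ] sz [59. 40.] ang 0.3 z 96.4 mean [47.4  0.1]
tube 2444 c [67.6  0.9] sz [50.2 80. ] ang 90.0 z 81.6 mean [85.2  1.8]
jack (np.int64(24), [array([-33.2,  -0.1]), np.float64(10.5)], array([-34.8,   1.4,  85.8], dtype=float32))
washer plane slopes [-0.00367692  0.00064105  0.1045814 ]
```

View pics/w13.png

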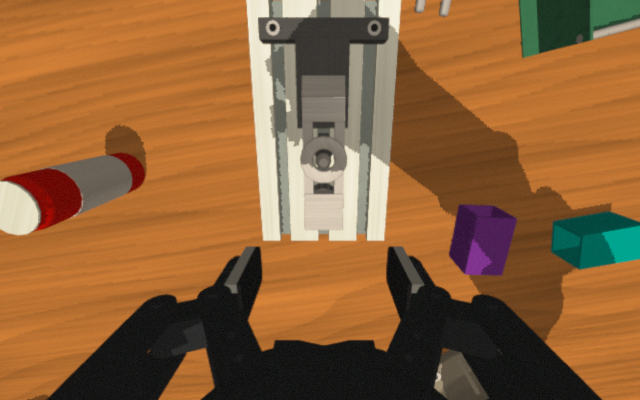

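The washer lies flat around the stud at (324,160), with strap, tube and jack in line. The robot is clear, so I hand in.

```bash
python3 -c "
from h import *
print(status.get_obs()['clock'],ticket.finish_job())"
```

```text
the job is handed in; nothing more can be done
31.7 None
```

The clamping setup is built in the required order and handed in at 31.7 s of the 128 s allowed; the hand-in reports no verdict.

Positions below are in the plate frame, from the camera checks made after each part was released:

| Part | Measured | Target |
|---|---|---|
| Tube | x ≈ 67.6 mm, y ≈ 1 mm, parallel to the slot | x 57–75 mm, y within 12 mm |
| 50 mm jack | x ≈ -58 mm, y ≈ 1 mm, top at about 81 mm | x -78 to -42 mm, y within 12 mm |
| Strap | centre x ≈ 1 mm, level to 0.3 mm between the tail and nose ends, nose on the tube | x within 25 mm |
| Washer | about 1 mm from the stud axis, tilt about 0.004 rad, top at 104.7 mm | within 8 mm, tilt below 0.06 rad |

- **Jack:** It was measured after release, before the strap went on. In the last picture the strap hides it, so that reading (24 points) is not valid. The level strap is the evidence that the jack stayed in place.
- **Heights:** The camera reads about 1 to 1.6 mm high throughout, within its stated calibration of about 2 mm.
- **Bystanders:** The low and tall jacks, wrench and spray can were not re-measured at the end. The robot never worked against any of them, and I saw no shift in the pictures.

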